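Tip a standing battery pack into its charging dock and seat it on the contacts

TASK

Put the blue battery pack on charge: bring its foot up against the front edge of the low charging dock and tip it over that edge, pushing near its top, so that it lies down gently on the dock with its charge lamps up - do not let it fall over. Then slide it further in by feel until the orange catch springs up behind it, without ramming the contacts; let go and leave everything else on the bench where it stands.

Things in the scene. Friction and masses are not known exactly. Their poses are not given: they have to be found in the camera images.
- pack: Blue battery pack, black end caps, 50 (x) x 60 (y) x 140 (z) mm, 0.35-0.65 kg, edges rounded 3 mm, standing upright at the start. Origin: centre of its foot (plain end); z runs to the contact end. The -x face, turned to the robot (yaw within 0.5 rad of the dock's), has a white label and green charge lamps; it must end on top, so +x faces the dock while standing and points down when lying.
- pack_head (a point): Centre of the pack's contact end (brass strips), 140 mm from the foot along the pack's z.
- dock: Fixed charging dock: grey platform 112 mm wide, top 16 mm above the bench. Origin: middle of its front edge, at bench level; x runs level inwards to the contacts, y left, z up. Its front face (x = 0) is the stop. Side lips, 6 mm high, from x = 5 to 120 mm at |y| > 38 mm. White housing 60 mm high, x 167 to 242 mm. Pack home: foot end at x = 16, contact end at x = 156 mm.
- dock_mouth (a point): Middle of the mouth between the dock's two white guide cheeks, on the platform's top, at dock x = 123 mm, z = 16 mm. The cheeks are 30 mm high and lead in the pack's contact end: 76 mm apart at the mouth, closing to 63.4 mm from dock x = 138 mm on, up to the housing; outside they reach |y| = 48 mm.
- catch (a joint): Orange spring catch, 20 mm wide, in the platform at dock x = 5 to 16 mm on the centre line: 0 = fully up (6 mm above the platform), 0.0065 m = pressed down flush. A pack lying on it holds it down (spring about 1 N); it springs up behind the pack's foot end once that end is further in than x = 16 mm.
- contact_block: Black sprung contact block, 54 mm wide, five brass blades, between the cheeks. Origin: middle of its front face at bench level; axes as the dock's. Face at dock x = 150 mm when free, 156 with the pack home, 158 at its hard stop (2 mm past home). Spring: 2 N at first touch, 5.6 N with the pack home, 6.8 N at the stop; the pack's sliding friction (1 to 6 N) adds to the push.
- spray: Green spray bottle with white head, 54 mm diameter, 155 mm high, standing; origin at the centre of its underside. Leave alone.
- timer: White lab timer, 22 x 66 x 62 mm, standing; origin at the centre of its underside. Leave alone.
- jar: Small clear sample jar with red cap, 48 mm diameter, 62 mm high, standing; origin at the centre of its underside. Leave alone.
Not all that is in view belongs to the job. Leave any turquoise look-alike of the pack alone.

How it is judged:
By the outcome, as a careful person would: the job done as asked, in the order asked, and still so for the second after the job is handed in, with the robot touching nothing.
It also fails if it takes over 72 s, if anything falls off the work surface, if the arm or the gripper's body presses on something with over 40 N, if the wrist force passes 120 N, or if a joint passes its speed limit or range.

ROBOT

A 6-joint arm with a two-finger parallel gripper is mounted at the origin on the work surface. World frame = base frame: x ahead of the robot, y to its left, z up, the work surface at z = 0. Lengths are in m, angles in rad, forces in N, time in s.
With the tool pointing down it reaches from about 0.25 to 0.85 m from the base axis. Payload 12.5 kg.
Tool frame: the origin (TCP) lies midway between the tips of the shut fingers; the grasp point (between the pads) lies 19 mm behind it; z points along the fingers, y is the line along which they close (so a half turn about z gives the same grasp; the last joint's range is limited). The gripper opens to 93 mm and grips with 3 to 60 N. Pads are 15 mm wide; open, the fingers measure 128 mm over their backs; the gripper's body (75 mm by 188 mm) begins 65 mm behind the grasp point.
Start: joints at [-1.268, 0.351, 1.652, -0, 1.139, -0.085], TCP at [0.208, -0.509, 0.219] pointing down, gripper open.
Joint ranges: [-2.75, 2.75], [-0.79, 2.1], [0.01, 2.65], [-1.57, 4.71], [0.07, 3.14], [-2.87, 2.87]. Speed limits (rad/s): [2.22, 2.22, 2.79, 3.14, 3.14, 3.14].

INTERFACE

Orientations are given as a rotation vector (axis times angle).
In Python, from plant import env gives the robot as it stands.
- The arm moves only by the shell command python3 -m creep 'ROWS' [FORCE]. ROWS is JSON, a list of rows, each an object of numbers: "claw": the finger opening in cm, from 0 to 9.3; "x", "y", "z": the shift along the tool's x, y, z in cm; "ax", "ay", "az": the turn, a rotation vector about the tool's x, y, z in degrees. A call has 1 to 12 rows; each row is the pose to reach, as a shift and turn from the pose commanded when the call began, along the tool's axes at that moment; what a row does not reach only later rows make up. A row lasts 1/10 s, in which the tool goes at most 50 mm and 8.59 degrees, less where a joint would pass 70% of its speed; a pose out of reach is approached as far as the arm can. A call with a gripper value outside its range is refused whole. The fingers move at their own pace and stop on an object; FORCE is the grip in N (left out, the last holds). Time passes only in rows, so rows that repeat a pose let the fingers close. It gives the time, the measured TCP pose, the force, the opening and the grip force at its end, in the units of the state.
- env.get_obs(): the state, without advancing time (a new reading comes with each control period).
- env.camera(name): name is "scene" or "top"; returns a dict with "image" (400x640x3 uint8, red, green, blue), "z_map" (400x640 float32, m along the optical axis (not along the pixel's ray), 0 where there is no reading), "camera_matrix" (3x3 intrinsics, pixels), "k1" (the pictures are not rectified: a ray, as slopes to the right and down, at radius r is drawn at 1 + k1 r^2 times it, then the intrinsics apply), "R" (3x3) and "t" (3): a world point X has camera coordinates R X + t. Camera axes: x right, y down, z forward; pixel columns grow to the right and rows downward; lengths in m; the calibration is good to about 2 mm. A picture is of the moment at which its call begins.
- env.finish_job(): hands the job in; it is judged then, once.
Trained networks look in the newest picture that a camera, given by its name, has taken for a name from the list of things; names that differ only in an ending like _2 or _b are one class to them, and where a whole thing is asked for, a point or a joint stands for the part that bears it (a point fixed in the world has none). Each returns a list of dicts, best first, with "score" (0 to 1); they miss things now and then, are a little off and sometimes report something else, mostly with a low value. They report only what shows in the picture. A call takes as long as a camera call. They do not tell look-alikes from the thing itself.
- env.trace(camera, name): "pixels" (400x640 bool, what is visible of it).
- env.landmark_of(camera, name): "at" ([x, y, z] in m, in world coordinates, good to about 4 mm: a listed point, or the origin of a listed thing).
The state is a dict: "time": time; "qpos": joint angles; "dq": joint speeds; "joint_efforts": joint torques, N m; "tool_pos": TCP position; "orientation": TCP orientation; "ft_force": force on the tool from outside, world axes, zero at the start; "wrist_torque": the same for the moment, N m; "width": opening from 0.0 (shut) to 1.0 (fully open); "gripper_force": force on a finger pad.
Only numpy, scipy, OpenCV 4.12 (cv2) and the standard library are available. Lean on these libraries where they do the work, as an engineer would, in place of code of your own. Each camera call takes 0.05 s, during which the arm holds its last target. There are 200 camera calls.

## Working session

There is one attempt and no reset: what is moved stays moved. The work goes in short steps, Python scripts to look and compute and a shell command to move; the robot and the scene stay as the last step left them, time stands still between calls to the robot, and variables do not carry over. Pictures are saved under pics/ and viewed, at most 10 in all, crops included, and the job is handed in when it is done.

```bash
ls; mkdir -p pics
cat > h.py <<'E'
import numpy as np, cv2
from plant import env
from scipy.spatial.transform import Rotation as Ro
def pts(c):
    z=c["z_map"].astype(float); v,u=np.mgrid[:400,:640]
    K=c["camera_matrix"]; k=c["k1"]
    p=np.stack([u,v],-1).reshape(-1,1,2).astype(float)
    q=cv2.undistortPoints(p,K,np.array([k,0,0,0,0.])).reshape(400,640,2)
    P=np.dstack([q[...,0]*z,q[...,1]*z,z])
    W=(P-c["t"])@c["R"]
    W[z==0]=np.nan
    return W
def save(c,n): cv2.imwrite(f"pics/{n}.png",c["image"][...,::-1])
E
python3 - <<'E'
from h import *
np.set_printoptions(precision=4,suppress=True)
ims=[]
for n in ("scene","top"):
    c=env.camera(n); save(c,n+"0")
    for k in ("pack","pack_head","dock","dock_mouth","contact_block","spray","timer","jar"):
        print(n,k,[(round(d["score"],2),np.round(d["at"],4).tolist()) for d in env.landmark_of(n,k)][:3])
o=env.get_obs();print(o)
E
```

```text
pics
scene pack [(0.78, [0.3471, -0.1448, -0.002]), (0.74, [0.4691, -0.125, -0.0008])]
scene pack_head [(0.91, [0.3481, -0.1482, 0.1372]), (0.89, [0.4683, -0.1185, 0.1412])]
scene dock [(0.83, [0.5388, -0.0709, -0.0016])]
scene dock_mouth [(0.89, [0.6577, -0.0812, 0.0173])]
scene contact_block []
scene spray [(0.85, [0.7016, 0.1139, 0.0])]
scene timer [(0.72, [0.6355, -0.2789, 0.0007])]
scene jar [(0.73, [0.5848, 0.0893, -0.001])]
top pack [(0.88, [0.4693, -0.1212, -0.0036]), (0.56, [0.3465, -0.1493, 0.0004]), (0.39, [0.5908, 0.0898, -0.0007])]
top pack_head [(0.79, [0.3494, -0.1504, 0.1399]), (0.62, [0.4723, -0.1224, 0.1386])]
top dock [(0.88, [0.5349, -0.0712, 0.0033])]
top dock_mouth [(0.7, [0.659, -0.079, 0.0174])]
top contact_block [(0.61, [0.6818, -0.0909, 0.0004])]
top spray [(0.73, [0.7002, 0.1189, -0.0028])]
top timer [(0.85, [0.6385, -0.2803, 0.0027])]
top jar [(0.61, [0.5918, 0.0891, -0.0007])]
{'time': 0.9, 'qpos': array([-1.2676,  0.3507,  1.6518, -0.    ,  1.1391, -0.0846]), 'dq': array([ 0.0016, -0.0001,  0.0002,  0.0034, -0.0013, -0.0003]), 'joint_efforts': array([  0.0014, -49.7243, -28.5478,   0.0699,   0.022 ,  -0.    ]), 'tool_pos': array([ 0.208 , -0.5091,  0.2186]), 'orientation': array([ 3.0827,  0.6053, -0.    ]), 'ft_force': array([-0.1924, -0.0688, -0.1376]), 'wrist_torque': array([ 0.0021, -0.0201, -0.0049]), 'gripper_force': 0.0, 'width': 0.9965130547858863}
```

View pics/scene0.png

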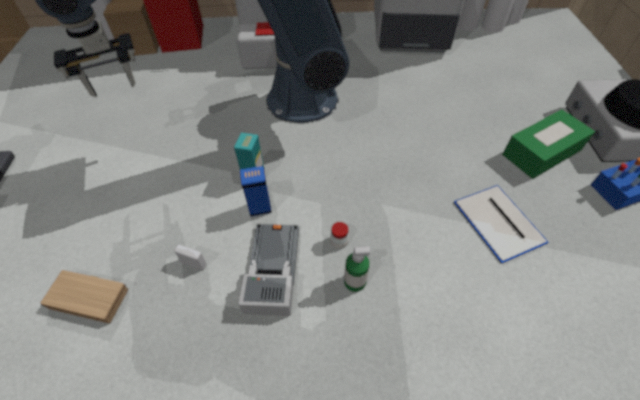

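View pics/top0.png

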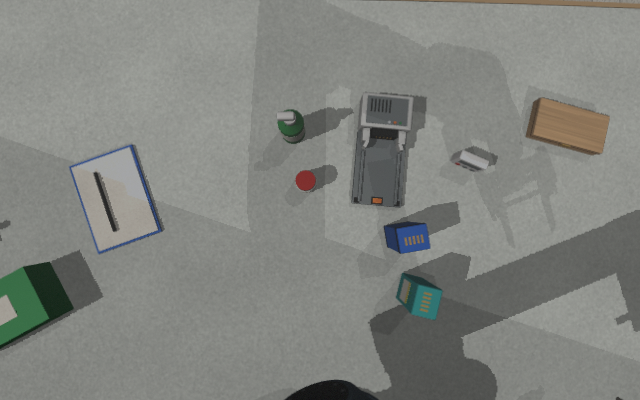

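The top view shows the dock with its catch at (377,200) facing the robot, the blue pack at (407,238), and the turquoise look-alike behind it at (420,298). Next I'll fit the poses from depth.

Run:
```python
from h import *
np.set_printoptions(precision=4,suppress=True)
def rect(P,n):
    r=cv2.minAreaRect((P[:,:2]*1000).astype(np.float32)); b=cv2.boxPoints(r)
    print(n,len(P),"c",np.round(r[0],1),"size",np.round(r[1],1),"ang",round(r[2],1))
for cam in("top","scene"):
    c=env.camera(cam);W=pts(c);hsv=cv2.cvtColor(c["image"],cv2.COLOR_RGB2HSV)
    reg=lambda x0,x1,y0,y1,z0,z1:(W[...,0]>x0)&(W[...,0]<x1)&(W[...,1]>y0)&(W[...,1]<y1)&(W[...,2]>z0)&(W[...,2]<z1)
    print(cam)
    rect(W[reg(.41,.53,-.19,-.05,.132,.147)],"blue top")
    rect(W[reg(.29,.405,-.22,-.08,.132,.147)],"teal top")
    rect(W[reg(.5,.85,-.2,.04,.010,.07)&~reg(.41,.515,-.19,-.05,0,1)],"dock all")
    m=reg(.5,.68,-.2,.04,.011,.025);P=W[m];rect(P,"platform")
    rect(W[reg(.68,.85,-.2,.04,.05,.07)],"housing")
    a=(hsv[...,0]>5)&(hsv[...,0]<18)&(hsv[...,1]>150)&reg(.5,.6,-.15,0,0,.05)
    print("catch",W[a].mean(0) if a.any() else None,a.sum(), "bench z",np.nanmedian(W[reg(.4,.6,-.4,-.2,-.02,.02)][:,2]))
```

```text
top
blue top 831 c [ 470.5 -123. ] size [50.4 61.4] ang 9.5
teal top 814 c [ 347.7 -148.2] size [49.8 61.5] ang 75.7
dock all 5635 c [657.3 -82.4] size [113.3 242.4] ang 85.1
platform 3028 c [609.6 -78.1] size [112.7 146.6] ang 85.0
housing 1918 c [731.8 -88.9] size [113.   92.9] ang 85.1
catch [ 0.5468 -0.0714  0.0215] 38 bench z -0.0001097792883774718
scene
blue top 405 c [ 473.4 -122.3] size [52.8 60.2] ang 9.4
teal top 329 c [ 351.  -148.4] size [50.5 62.6] ang 76.3
dock all 4295 c [657.7 -81.4] size [113.2 244.5] ang 84.8
platform 1920 c [591.1 -86.8] size [135. 172.] ang 85.3
housing 1744 c [732.4 -88.3] size [112.9  93.3] ang 85.1
catch [ 0.5504 -0.0722  0.0203] 20 bench z -0.00021565243562107696
```

```bash
cat >> h.py <<'E'
np.set_printoptions(precision=3,suppress=True)
DO=np.array([.5368,-.0717,0]);DY=-4.9
RD=Ro.from_euler('z',DY,degrees=True).as_matrix()
def tool(yaw,pitch):
    f=Ro.from_euler('z',yaw,degrees=True).apply([1,0,0]);p=np.radians(pitch);up=np.array([0,0,1.])
    z=np.cos(p)*f-np.sin(p)*up; x=np.sin(p)*f+np.cos(p)*up
    return np.stack([x,np.cross(z,x),z],1)
def go(grasp,yaw,pitch,back=0,dock=False,off=.019,cur=None):
    """rows from cur pose (default measured) to: grasp point at 'grasp'"""
    g=DO+RD@np.array(grasp) if dock else np.array(grasp)
    R=tool(yaw,pitch);p=g+(off-back)*R[:,2]
    o=env.get_obs()
    p0,R0=cur or (o["tool_pos"],Ro.from_rotvec(o["orientation"]).as_matrix())
    d=R0.T@(p-p0)*100;w=Ro.from_matrix(R0.T@R).as_rotvec(degrees=True)
    print("shift",d.round(2),"turn",w.round(1),"| world",p.round(3));return p,R
def st():
    o=env.get_obs();print("t",o["time"],"F",o["ft_force"].round(1),"w",round(o["width"]*93,1),"g",round(o["gripper_force"],1),"tcp",o["tool_pos"].round(4), "q",o["qpos"].round(2))
    g=o["tool_pos"]-.019*Ro.from_rotvec(o["orientation"]).as_matrix()[:,2]
    print("grasp in dock",(RD.T@(g-DO)).round(4))
E
python3 - <<'E'
from h import *
c=np.array([.4715,-.1227,.105]);f=Ro.from_euler('z',9.5,degrees=True).apply([1,0,0])
g=c-.009*f
a=go(g,9.5,60,back=.13)
go(g,9.5,60,cur=a)
E
```

```text
shift [ 32.72 -27.23   1.75] turn [-3.3 29.9 12.4] | world [ 0.408 -0.133  0.201]
shift [ 0.  0. 13.] turn [0. 0. 0.] | world [ 0.472 -0.123  0.089]
```

```bash
python3 -m creep '[{"claw":9.3,"x":4,"y":-3,"z":-2,"ax":-0.5,"ay":4,"az":1.5},{"claw":9.3,"x":8,"y":-6.5,"z":-2,"ax":-1,"ay":8,"az":3},{"claw":9.3,"x":11.5,"y":-9.5,"z":-2,"ax":-1.3,"ay":12,"az":4.5},{"claw":9.3,"x":15,"y":-12.5,"z":-2,"ax":-1.7,"ay":16,"az":6},{"claw":9.3,"x":18.5,"y":-15.5,"z":-2,"ax":-2,"ay":20,"az":8},{"claw":9.3,"x":22,"y":-18.5,"z":-2,"ax":-2.5,"ay":24,"az":10},{"claw":9.3,"x":26,"y":-21.5,"z":-1,"ax":-3,"ay":28,"az":12},{"claw":9.3,"x":29.5,"y":-24.5,"z":0,"ax":-3.3,"ay":29.9,"az":12.4},{"claw":9.3,"x":32.7,"y":-27.2,"z":1.75,"ax":-3.3,"ay":29.9,"az":12.4},{"claw":9.3,"x":32.7,"y":-27.2,"z":1.75,"ax":-3.3,"ay":29.9,"az":12.4}]'
python3 - <<'E'
from h import *
st()
c=np.array([.4715,-.1227,.105]);f=Ro.from_euler('z',9.5,degrees=True).apply([1,0,0])
g=c-.009*f
go(g,9.5,60)
E
```

```text
time: 2.0
tool_pos: [0.408, -0.1288, 0.1995]
orientation: [-2.979, -0.257, -0.796]
ft_force: [-0.2, 0.4, 0.0]
width: 1.001
gripper_force: 0.0
t 2.0 F [-0.2  0.4  0. ] w 93.0 g 0.0 tcp [ 0.408 -0.129  0.2  ] q [-0.66 -0.02  2.26  0.67  0.64  0.24]
grasp in dock [-0.133 -0.07   0.216]
shift [ 0.02  0.52 12.82] turn [-0.3  0.1  0.3] | world [ 0.472 -0.123  0.089]
```

```bash
python3 -m creep '[{"z":3},{"z":6},{"z":9},{"z":11.5},{"z":13},{"z":13}]'
python3 - <<'E'
from h import *
st()
c=np.array([.4715,-.1227,.105]);f=Ro.from_euler('z',9.5,degrees=True).apply([1,0,0])
g=c-.009*f
go(g,9.5,60)
c=env.camera("scene");cv2.imwrite("pics/a.png",cv2.resize(c["image"][110:240,180:330,::-1],None,fx=4,fy=4))
E
```

```text
t 2.0 F [-0.2  0.4  0. ] w 93.0 g 0.0 tcp [ 0.408 -0.129  0.2  ] q [-0.66 -0.02  2.26  0.67  0.64  0.24]
grasp in dock [-0.133 -0.07   0.216]
shift [ 0.02  0.52 12.82] turn [-0.3  0.1  0.3] | world [ 0.472 -0.123  0.089]validation failed for argument at $[0]...
```

View pics/a.png

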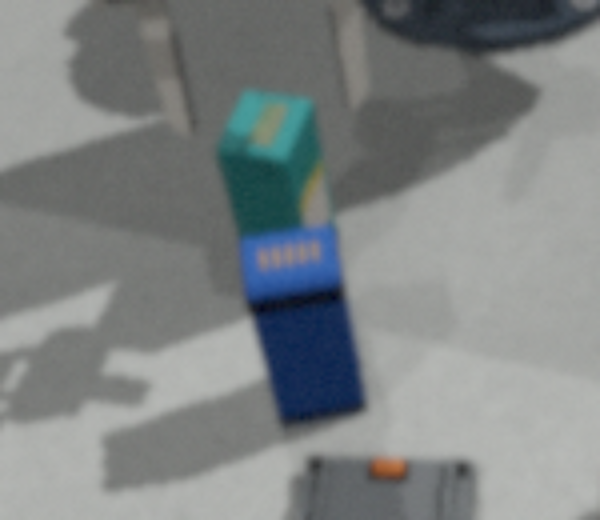

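The fingers (at 160 and 350 px in the crop) are lined up on either side of the pack and nothing is touching. The call was refused because each row needs every field.

```bash
python3 -m creep '[{"claw":9.3,"x":0,"y":0,"z":3,"ax":0,"ay":0,"az":0},{"claw":9.3,"x":0,"y":0,"z":6,"ax":0,"ay":0,"az":0},{"claw":9.3,"x":0,"y":0,"z":9,"ax":0,"ay":0,"az":0},{"claw":9.3,"x":0,"y":0,"z":11.5,"ax":0,"ay":0,"az":0},{"claw":9.3,"x":0,"y":0,"z":13,"ax":0,"ay":0,"az":0},{"claw":9.3,"x":0,"y":0,"z":13,"ax":0,"ay":0,"az":0}]'
python3 - <<'E'
from h import *
st()
c=np.array([.4715,-.1227,.105]);f=Ro.from_euler('z',9.5,degrees=True).apply([1,0,0])
g=c-.009*f
go(g,9.5,60)
E
```

```text
time: 2.65
tool_pos: [0.4721, -0.1239, 0.0875]
orientation: [-2.983, -0.246, -0.798]
ft_force: [-0.1, -0.4, -0.1]
width: 0.998
gripper_force: 0.0
t 2.65 F [-0.1 -0.4 -0.1] w 92.8 g 0.0 tcp [ 0.472 -0.124  0.087] q [-0.54  0.34  2.23  1.14  0.37 -0.18]
grasp in dock [-0.069 -0.06   0.104]
shift [ 0.06 -0.13 -0.08] turn [-0.1  0.  -0.1] | world [ 0.472 -0.123  0.089]
```

```bash
python3 -m creep '[{"claw":5.5,"x":0,"y":-0.1,"z":0,"ax":0,"ay":0,"az":0},{"claw":5.5,"x":0,"y":-0.1,"z":0,"ax":0,"ay":0,"az":0},{"claw":5.5,"x":0,"y":-0.1,"z":0,"ax":0,"ay":0,"az":0},{"claw":5.5,"x":0,"y":-0.1,"z":0,"ax":0,"ay":0,"az":0},{"claw":5.5,"x":0,"y":-0.1,"z":0,"ax":0,"ay":0,"az":0},{"claw":5.5,"x":0,"y":-0.1,"z":0,"ax":0,"ay":0,"az":0},{"claw":5.5,"x":0,"y":-0.1,"z":0,"ax":0,"ay":0,"az":0},{"claw":5.5,"x":0,"y":-0.1,"z":0,"ax":0,"ay":0,"az":0}]' 25
python3 - <<'E'
from h import *
st()
o=env.get_obs();R=Ro.from_rotvec(o["orientation"]).as_matrix();p=o["tool_pos"]
g=p-.019*R[:,2]
print("up 1cm in tool:",R.T@[0,0,1.])
up=(p+[0,0,.01],R)
a=go([-.028-.009,0,g[2]+.01],-4.9,60,dock=True)
E
```

```text
time: 3.45
tool_pos: [0.472, -0.122, 0.0891]
orientation: [-2.983, -0.249, -0.801]
ft_force: [-5.0, 0.7, 7.1]
width: 0.645
gripper_force: 25.0
t 3.45 F [-5.   0.7  7.1] w 60.0 g 25.0 tcp [ 0.472 -0.122  0.089] q [-0.54  0.33  2.24  1.14  0.36 -0.18]
grasp in dock [-0.07  -0.058  0.105]
up 1cm in tool: [ 0.501  0.    -0.865]
shift [ 4.45 -4.57  1.42] turn [-7.2 -0.1 12.5] | world [ 0.509 -0.069  0.099]
```

```bash
python3 -m creep '[{"claw":5.5,"x":0.25,"y":0,"z":-0.43,"ax":0,"ay":0,"az":0},{"claw":5.5,"x":0.5,"y":0,"z":-0.87,"ax":0,"ay":0,"az":0},{"claw":5.5,"x":0.8,"y":-0.4,"z":-0.7,"ax":-0.7,"ay":0,"az":1.2},{"claw":5.5,"x":1.3,"y":-0.9,"z":-0.4,"ax":-1.4,"ay":0,"az":2.5},{"claw":5.5,"x":1.8,"y":-1.5,"z":-0.1,"ax":-2.4,"ay":0,"az":4.2},{"claw":5.5,"x":2.3,"y":-2.1,"z":0.2,"ax":-3.4,"ay":0,"az":5.8},{"claw":5.5,"x":2.8,"y":-2.7,"z":0.5,"ax":-4.3,"ay":0,"az":7.5},{"claw":5.5,"x":3.3,"y":-3.3,"z":0.8,"ax":-5.3,"ay":0,"az":9.2},{"claw":5.5,"x":3.8,"y":-3.9,"z":1.1,"ax":-6.2,"ay":-0.1,"az":10.8},{"claw":5.5,"x":4.2,"y":-4.3,"z":1.3,"ax":-6.8,"ay":-0.1,"az":11.8},{"claw":5.5,"x":4.45,"y":-4.57,"z":1.42,"ax":-7.2,"ay":-0.1,"az":12.5},{"claw":5.5,"x":4.45,"y":-4.57,"z":1.42,"ax":-7.2,"ay":-0.1,"az":12.5}]'
python3 - <<'E'
from h import *
st()
o=env.get_obs();R=Ro.from_rotvec(o["orientation"]).as_matrix()
print("up",R.T@[0,0,1.],"dockx",R.T@RD[:,0])
go([-.028-.009,0,.115],-4.9,60,dock=True)
c=env.camera("top");save(c,"t1");W=pts(c);hsv=cv2.cvtColor(c["image"],cv2.COLOR_RGB2HSV)
m=(hsv[...,0]>105)&(hsv[...,0]<125)&(hsv[...,1]>150)&(W[...,0]>.44)&(W[...,0]<.56)&(abs(W[...,1]+.07)<.06)&(W[...,2]>.14)
P=(RD.T@(W[m]-DO).T).T;print(m.sum(),P.min(0),P.max(0),cv2.minAreaRect((P[:,:2]*1000).astype(np.float32)))
s=env.camera("scene");
cv2.imwrite("pics/b.png",np.hstack([cv2.resize(c["image"][160:300,330:470,::-1],None,fx=2.8,fy=2.8),cv2.resize(s["image"][110:250,200:340,::-1],None,fx=2.8,fy=2.8)]))
E
```

```text
time: 4.65
tool_pos: [0.5087, -0.0684, 0.098]
orientation: [3.013, -0.127, 0.802]
ft_force: [-0.5, 0.4, -5.7]
width: 0.646
gripper_force: 25.0
t 4.65 F [-0.5  0.4 -5.7] w 60.1 g 25.0 tcp [ 0.509 -0.068  0.098] q [-0.28  0.32  2.21  0.78  0.14  0.63]
grasp in dock [-0.038  0.001  0.114]
up [ 0.497 -0.001 -0.868] dockx [0.868 0.001 0.497]
shift [ 0.09  0.09 -0.01] turn [-0.1  0.2  0. ] | world [ 0.509 -0.069  0.099]
356 [-0.049 -0.028  0.145] [-0.006  0.03   0.152] ((-27.413618087768555, 0.7998294830322266), (57.688602447509766, 43.688087463378906), 89.89114379882812)
```

View pics/b.png

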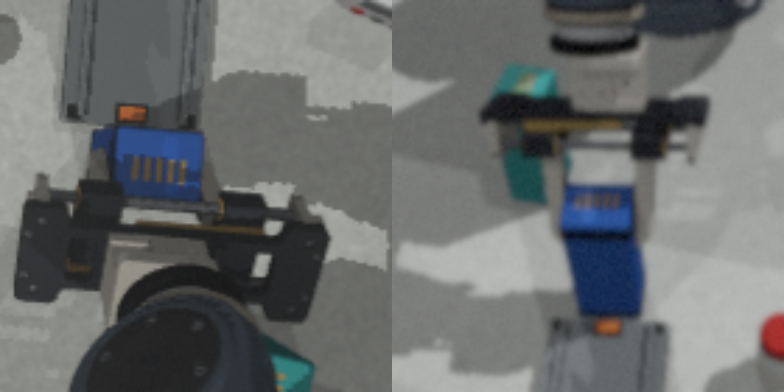

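Pack is held straight, centred on the dock's front edge (catch at (131,113) in the left crop), raised about 1 cm. I'll set it down and nudge it against the edge.

```bash
python3 -m creep '[{"claw":5.5,"x":-0.12,"y":0.05,"z":0.22,"ax":0,"ay":0,"az":0},{"claw":5.5,"x":-0.25,"y":0.1,"z":0.43,"ax":0,"ay":0,"az":0},{"claw":5.5,"x":-0.37,"y":0.1,"z":0.64,"ax":0,"ay":0,"az":0},{"claw":5.5,"x":-0.44,"y":0.1,"z":0.76,"ax":0,"ay":0,"az":0},{"claw":5.5,"x":-0.44,"y":0.1,"z":0.76,"ax":0,"ay":0,"az":0}]'
python3 -m creep '[{"claw":5.5,"x":0.1,"y":0,"z":0.05,"ax":0,"ay":0,"az":0},{"claw":5.5,"x":0.17,"y":0,"z":0.1,"ax":0,"ay":0,"az":0},{"claw":5.5,"x":0.26,"y":0,"z":0.15,"ax":0,"ay":0,"az":0},{"claw":5.5,"x":0.26,"y":0,"z":0.15,"ax":0,"ay":0,"az":0}]'
python3 -c "
from h import *
st()"
```

```text
time: 5.25
tool_pos: [0.5088, -0.0704, 0.0895]
orientation: [3.012, -0.129, 0.804]
ft_force: [-0.8, -0.5, -6.4]
width: 0.646
gripper_force: 25.0
time: 5.65
tool_pos: [0.5123, -0.0705, 0.0899]
orientation: [3.012, -0.129, 0.805]
ft_force: [-0.0, 0.2, -5.9]
width: 0.642
gripper_force: 25.0
t 5.65 F [-0.   0.2 -5.9] w 59.7 g 25.0 tcp [ 0.512 -0.07   0.09 ] q [-0.28  0.35  2.2   0.9   0.12  0.5 ]
grasp in dock [-0.034 -0.001  0.106]
```

```bash
python3 -m creep '[{"claw":5.5,"x":-0.05,"y":0,"z":0.09,"ax":0,"ay":0,"az":0},{"claw":5.5,"x":0.04,"y":0,"z":0.14,"ax":0,"ay":0,"az":0},{"claw":5.5,"x":0.04,"y":0,"z":0.14,"ax":0,"ay":0,"az":0}]'
python3 -m creep '[{"claw":5.5,"x":0.09,"y":0,"z":0.05,"ax":0,"ay":0,"az":0},{"claw":5.5,"x":0.09,"y":0,"z":0.05,"ax":0,"ay":0,"az":0}]'
python3 -c "
from h import *
st()"
```

```text
time: 5.95
tool_pos: [0.5135, -0.0705, 0.0893]
orientation: [3.011, -0.128, 0.806]
ft_force: [-3.6, 2.5, 5.1]
width: 0.644
gripper_force: 25.0
time: 6.15
tool_pos: [0.5145, -0.0706, 0.0895]
orientation: [3.011, -0.128, 0.807]
ft_force: [-5.9, 1.4, 10.1]
width: 0.643
gripper_force: 25.0
t 6.15 F [-5.9  1.4 10.1] w 59.8 g 25.0 tcp [ 0.514 -0.071  0.089] q [-0.28  0.35  2.2   0.91  0.12  0.5 ]
grasp in dock [-0.032 -0.001  0.106]
```

```bash
python3 -m creep '[{"claw":5.5,"x":0.09,"y":0,"z":0.04,"ax":0,"ay":0,"az":0},{"claw":5.5,"x":0.09,"y":0,"z":0.04,"ax":0,"ay":0,"az":0}]'
python3 - <<'E'
from h import *
st()
c=env.camera("top");W=pts(c);hsv=cv2.cvtColor(c["image"],cv2.COLOR_RGB2HSV)
D=(W-DO)@RD
m=(hsv[...,0]>105)&(hsv[...,0]<125)&(hsv[...,1]>120)&(abs(D[...,1])<.04)&(D[...,0]>-.06)&(D[...,0]<.03)
P=D[m];P=P[P[:,2]>.13];print(P[:,0].min(),P[:,0].max(),np.median(P[:,2]))
E
```

```text
time: 6.35
tool_pos: [0.5155, -0.0707, 0.0897]
orientation: [3.011, -0.128, 0.807]
ft_force: [-7.5, 2.6, 11.2]
width: 0.644
gripper_force: 25.0
t 6.35 F [-7.5  2.6 11.2] w 59.9 g 25.0 tcp [ 0.515 -0.071  0.09 ] q [-0.28  0.35  2.2   0.9   0.12  0.51]
grasp in dock [-0.031 -0.001  0.106]
-0.043617279185678426 0.0016108352776493546 0.1399180353146499
```

```bash
cat > arc.py <<'E'
import sys
from h import *
st()
t0,t1=float(sys.argv[1]),float(sys.argv[2]);n=int(sys.argv[3])
o=env.get_obs();p0=o["tool_pos"];R0=Ro.from_rotvec(o["orientation"]).as_matrix()
for th in np.linspace(t0,t1,n+1)[1:]:
    t=np.radians(th);c,s=np.cos(t),np.sin(t)
    g=DO+RD@[-.033*c+.090*s,0,.016+.033*s+.090*c]
    pit=60+min(th,30)+max(th-30,0)*.25
    R=tool(DY,pit);p=g+.019*R[:,2]
    d=R0.T@(p-p0)*100;w=Ro.from_matrix(R0.T@R).as_rotvec(degrees=True)
    print(round(th),d.round(2),w.round(1))
E
python3 arc.py 0 30 12
```

```text
t 6.4 F [-7.5  1.4 11.2] w 59.9 g 25.0 tcp [ 0.515 -0.071  0.09 ] q [-0.28  0.35  2.2   0.9   0.12  0.51]
grasp in dock [-0.031 -0.001  0.106]
2 [ 0.13 -0.08 -0.02] [-0.  -2.5  0. ]
5 [ 0.45 -0.08  0.07] [-0. -5.  0.]
8 [ 0.77 -0.08  0.18] [-0.  -7.5  0. ]
10 [ 1.09 -0.08  0.3 ] [ -0. -10.   0.]
12 [ 1.4  -0.08  0.44] [ -0.  -12.5   0. ]
15 [ 1.7  -0.08  0.58] [ -0. -15.   0.]
18 [ 1.99 -0.08  0.74] [ -0.  -17.5   0. ]
20 [ 2.28 -0.08  0.92] [ -0. -20.   0.]
22 [ 2.56 -0.08  1.1 ] [ -0.  -22.5   0. ]
25 [ 2.84 -0.08  1.3 ] [ -0. -25.   0.]
28 [ 3.1  -0.08  1.51] [ -0.  -27.5   0. ]
30 [ 3.35 -0.08  1.73] [ -0. -30.   0.]
```

```bash
python3 -m creep '[{"claw":5.5,"x":0.15,"y":0,"z":-0.02,"ax":0,"ay":-2.5,"az":0},{"claw":5.5,"x":0.45,"y":0,"z":0.07,"ax":0,"ay":-5,"az":0},{"claw":5.5,"x":0.77,"y":0,"z":0.18,"ax":0,"ay":-7.5,"az":0},{"claw":5.5,"x":1.09,"y":0,"z":0.3,"ax":0,"ay":-10,"az":0},{"claw":5.5,"x":1.4,"y":0,"z":0.44,"ax":0,"ay":-12.5,"az":0},{"claw":5.5,"x":1.7,"y":0,"z":0.58,"ax":0,"ay":-15,"az":0},{"claw":5.5,"x":1.7,"y":0,"z":0.58,"ax":0,"ay":-15,"az":0}]' 15
python3 arc.py 15 30 6
python3 - <<'E'
from h import *
c=env.camera("top");
s=env.camera("scene");
cv2.imwrite("pics/c.png",np.hstack([cv2.resize(c["image"][150:290,330:470,::-1],None,fx=2.8,fy=2.8),cv2.resize(s["image"][130:270,200:340,::-1],None,fx=2.8,fy=2.8)]))
E
```

```text
time: 7.1
tool_pos: [0.5339, -0.0724, 0.0925]
orientation: [3.102, -0.132, 0.407]
ft_force: [0.6, 0.0, -5.5]
width: 0.646
gripper_force: 15.0
t 7.1 F [ 0.6  0.  -5.5] w 60.0 g 15.0 tcp [ 0.534 -0.072  0.092] q [-0.24  0.41  1.97  0.08  0.5   1.34]
grasp in dock [-0.008 -0.001  0.111]
18 [ 0.27 -0.09 -0.  ] [-0.  -2.5  0. ]
20 [ 0.59 -0.09  0.09] [-0. -5.  0.]
22 [ 0.91 -0.09  0.2 ] [-0.  -7.5  0. ]
25 [ 1.22 -0.09  0.32] [ -0. -10.   0.]
28 [ 1.53 -0.09  0.45] [ -0.  -12.5   0. ]
30 [ 1.84 -0.09  0.6 ] [ -0. -15.   0.]
```

View pics/c.png

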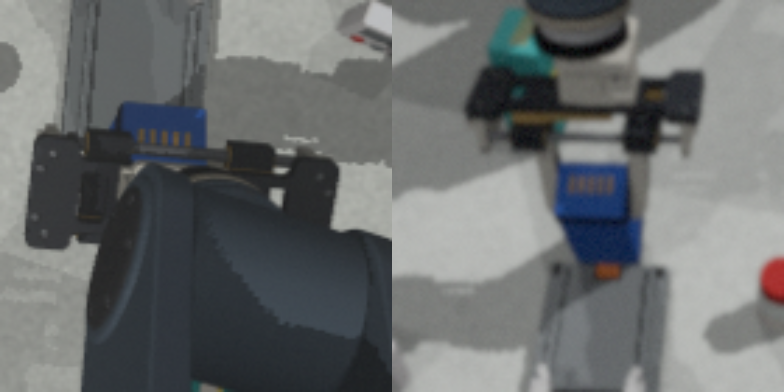

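```bash
python3 -m creep '[{"claw":5.5,"x":0.4,"y":-0.03,"z":0.1,"ax":0,"ay":-2.5,"az":0},{"claw":5.5,"x":0.73,"y":-0.05,"z":0.29,"ax":0,"ay":-5,"az":0},{"claw":5.5,"x":1.05,"y":-0.05,"z":0.42,"ax":0,"ay":-7.5,"az":0},{"claw":5.5,"x":1.36,"y":-0.05,"z":0.55,"ax":0,"ay":-10,"az":0},{"claw":5.5,"x":1.67,"y":-0.05,"z":0.7,"ax":0,"ay":-12.5,"az":0},{"claw":5.5,"x":1.98,"y":-0.05,"z":0.85,"ax":0,"ay":-15,"az":0},{"claw":5.5,"x":1.98,"y":-0.05,"z":0.85,"ax":0,"ay":-15,"az":0}]' 12
python3 arc.py 30 60 10
```

```text
time: 7.9
tool_pos: [0.5541, -0.0734, 0.0887]
orientation: [-3.137, 0.133, 0.003]
ft_force: [-2.1, -0.2, -2.9]
width: 0.648
gripper_force: 12.0
t 7.9 F [-2.1 -0.2 -2.9] w 60.3 g 12.0 tcp [ 0.554 -0.073  0.089] q [-0.22  0.53  1.73  0.    0.88  1.44]
grasp in dock [ 0.017 -0.     0.108]
33 [ 0.37 -0.02 -0.17] [-0.1 -0.6  0. ]
36 [ 0.83 -0.02 -0.05] [-0.1 -1.4  0. ]
39 [ 1.29 -0.02  0.1 ] [-0.1 -2.1  0. ]
42 [ 1.73 -0.02  0.27] [-0.1 -2.9  0. ]
45 [ 2.17 -0.02  0.47] [-0.1 -3.6  0. ]
48 [ 2.6  -0.02  0.69] [-0.1 -4.4  0. ]
51 [ 3.01 -0.02  0.93] [-0.1 -5.1  0. ]
54 [ 3.41 -0.02  1.19] [-0.1 -5.9  0. ]
57 [ 3.79 -0.02  1.48] [-0.1 -6.6  0. ]
60 [ 4.16 -0.02  1.79] [-0.1 -7.4  0. ]
```

```bash
python3 -m creep '[{"claw":5.5,"x":0.5,"y":0,"z":0.03,"ax":0,"ay":-0.6,"az":0},{"claw":5.5,"x":0.98,"y":0,"z":0.15,"ax":0,"ay":-1.4,"az":0},{"claw":5.5,"x":1.44,"y":0,"z":0.3,"ax":0,"ay":-2.1,"az":0},{"claw":5.5,"x":1.88,"y":0,"z":0.47,"ax":0,"ay":-2.9,"az":0},{"claw":5.5,"x":2.3,"y":0,"z":0.67,"ax":0,"ay":-3.6,"az":0},{"claw":5.5,"x":2.3,"y":0,"z":0.67,"ax":0,"ay":-3.6,"az":0}]'
python3 arc.py 45 60 5
python3 - <<'E'
from h import *
c=env.camera("top");
s=env.camera("scene");
cv2.imwrite("pics/d.png",np.hstack([cv2.resize(c["image"][130:270,330:470,::-1],None,fx=2.8,fy=2.8),cv2.resize(s["image"][150:290,200:340,::-1],None,fx=2.8,fy=2.8)]))
E
```

```text
time: 8.5
tool_pos: [0.5778, -0.0756, 0.0822]
orientation: [-3.134, 0.134, 0.1]
ft_force: [-0.1, 0.5, -3.0]
width: 0.643
gripper_force: 12.0
t 8.5 F [-0.1  0.5 -3. ] w 59.8 g 12.0 tcp [ 0.578 -0.076  0.082] q [-0.21  0.61  1.62 -0.01  0.98  1.45]
grasp in dock [ 0.042 -0.     0.101]
48 [ 0.22 -0.03  0.03] [-0.  -0.8  0. ]
51 [ 0.64 -0.03  0.24] [-0.  -1.6  0. ]
54 [ 1.06 -0.03  0.48] [-0.  -2.3  0. ]
57 [ 1.46 -0.03  0.75] [-0.  -3.1  0. ]
60 [ 1.85 -0.03  1.03] [-0.  -3.8  0. ]
```

View pics/d.png

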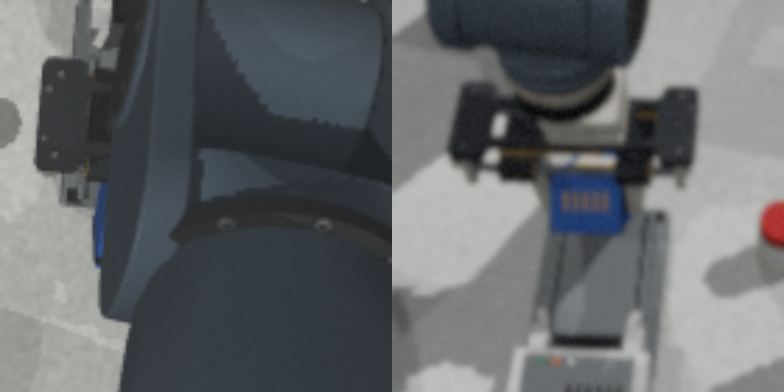

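Left crop is hidden by the arm. In the right crop the pack's contact end, with its strips at (585,200), faces the housing and is tipping straight over the dock. Continuing.

```bash
python3 -m creep '[{"claw":5.5,"x":0.4,"y":0,"z":0.13,"ax":0,"ay":-0.8,"az":0},{"claw":5.5,"x":0.8,"y":0,"z":0.36,"ax":0,"ay":-1.6,"az":0},{"claw":5.5,"x":1.2,"y":0,"z":0.6,"ax":0,"ay":-2.3,"az":0},{"claw":5.5,"x":1.56,"y":0,"z":0.86,"ax":0,"ay":-3.1,"az":0},{"claw":5.5,"x":1.92,"y":0,"z":1.13,"ax":0,"ay":-3.8,"az":0},{"claw":5.5,"x":1.92,"y":0,"z":1.13,"ax":0,"ay":-3.8,"az":0}]'
python3 arc.py 60 84 10
```

```text
time: 9.2
tool_pos: [0.5961, -0.0772, 0.0696]
orientation: [-3.126, 0.133, 0.204]
ft_force: [-0.8, 0.2, -3.5]
width: 0.644
gripper_force: 12.0
t 9.2 F [-0.8  0.2 -3.5] w 59.9 g 12.0 tcp [ 0.596 -0.077  0.07 ] q [-0.2   0.68  1.52 -0.02  1.07  1.47]
grasp in dock [ 0.062 -0.     0.088]
62 [ 0.24 -0.04  0.12] [-0.  -0.6  0. ]
65 [ 0.54 -0.04  0.35] [-0.  -1.2  0. ]
67 [ 0.84 -0.04  0.6 ] [-0.  -1.8  0. ]
70 [ 1.12 -0.04  0.86] [-0.  -2.4  0. ]
72 [ 1.39 -0.04  1.14] [-0. -3.  0.]
74 [ 1.65 -0.04  1.42] [-0.  -3.6  0. ]
77 [ 1.9  -0.04  1.72] [-0.  -4.2  0. ]
79 [ 2.14 -0.04  2.03] [-0.  -4.8  0. ]
82 [ 2.36 -0.04  2.34] [-0.  -5.4  0. ]
84 [ 2.57 -0.04  2.67] [-0. -6.  0.]
```

```bash
python3 -m creep '[{"claw":5.5,"x":0.3,"y":0,"z":0.15,"ax":0,"ay":0,"az":0},{"claw":5.5,"x":0.58,"y":0,"z":0.38,"ax":0,"ay":0,"az":0},{"claw":5.5,"x":0.86,"y":0,"z":0.62,"ax":0,"ay":0,"az":0},{"claw":5.5,"x":1.12,"y":0,"z":0.88,"ax":0,"ay":0,"az":0},{"claw":5.5,"x":1.38,"y":0,"z":1.15,"ax":0,"ay":0,"az":0},{"claw":5.5,"x":1.63,"y":0,"z":1.44,"ax":0,"ay":0,"az":0},{"claw":5.5,"x":1.87,"y":0,"z":1.74,"ax":0,"ay":0,"az":0},{"claw":5.5,"x":1.87,"y":0,"z":1.74,"ax":0,"ay":0,"az":0}]'
python3 arc.py 77 90 6
python3 - <<'E'
from h import *
s=env.camera("scene")
W=pts(s);D=(W-DO)@RD;hsv=cv2.cvtColor(s["image"],cv2.COLOR_RGB2HSV)
m=(hsv[...,0]>105)&(hsv[...,0]<125)&(hsv[...,1]>120)&(abs(D[...,1])<.04)&(D[...,0]>-.06)&(D[...,0]<.17)
P=D[m];print(len(P),P.min(0),P.max(0))
cv2.imwrite("pics/e.png",cv2.resize(s["image"][160:310,200:350,::-1],None,fx=4,fy=4))
E
```

```text
time: 10.0
tool_pos: [0.6115, -0.0784, 0.0496]
orientation: [-3.126, 0.133, 0.205]
ft_force: [-0.5, -0.6, -3.6]
width: 0.648
gripper_force: 12.0
t 10.0 F [-0.5 -0.6 -3.6] w 60.2 g 12.0 tcp [ 0.612 -0.078  0.05 ] q [-0.2   0.73  1.48 -0.02  1.06  1.47]
grasp in dock [ 0.077 -0.     0.069]
79 [ 0.35 -0.03  0.24] [-0.  -4.8  0. ]
81 [ 0.55 -0.03  0.53] [-0.  -5.3  0. ]
84 [ 0.74 -0.03  0.83] [-0.  -5.9  0. ]
86 [ 0.92 -0.03  1.13] [-0.  -6.4  0. ]
88 [ 1.09 -0.03  1.44] [-0.  -6.9  0. ]
90 [ 1.24 -0.03  1.75] [-0.  -7.5  0. ]
407 [-0.025 -0.031  0.013] [0.123 0.033 0.388]
```

View pics/e.png

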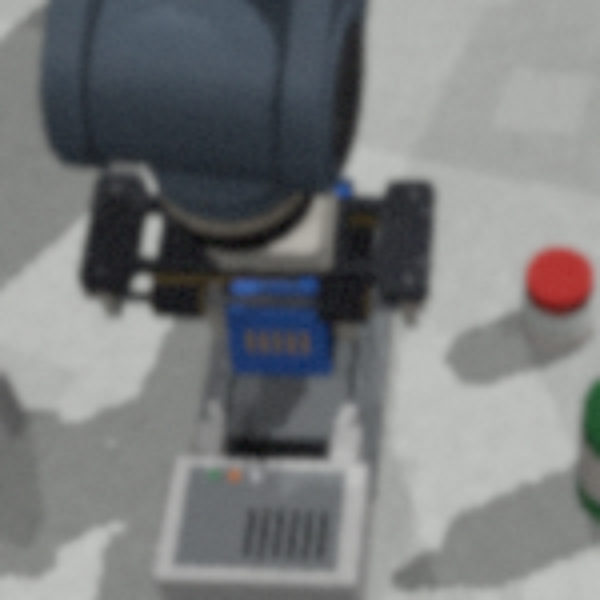

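Contact end at (280,340) is now nearly vertical and square to the dock, with the pack still a few mm high. Lowering the last part slowly.

```bash
python3 -m creep '[{"claw":5.5,"x":0.25,"y":0,"z":0.2,"ax":0,"ay":0,"az":0},{"claw":5.5,"x":0.45,"y":0,"z":0.4,"ax":0,"ay":0,"az":0},{"claw":5.5,"x":0.6,"y":0,"z":0.6,"ax":0,"ay":0,"az":0},{"claw":5.5,"x":0.75,"y":0,"z":0.8,"ax":0,"ay":0,"az":0},{"claw":5.5,"x":0.9,"y":0,"z":1.0,"ax":0,"ay":0,"az":0},{"claw":5.5,"x":1.0,"y":0,"z":1.2,"ax":0,"ay":0,"az":0},{"claw":5.5,"x":1.1,"y":0,"z":1.35,"ax":0,"ay":0,"az":0},{"claw":5.5,"x":1.1,"y":0,"z":1.35,"ax":0,"ay":0,"az":0}]'
python3 -m creep '[{"claw":5.5,"x":0.02,"y":0,"z":0.1,"ax":0,"ay":0,"az":0},{"claw":5.5,"x":0.04,"y":0,"z":0.2,"ax":0,"ay":0,"az":0},{"claw":5.5,"x":0.04,"y":0,"z":0.2,"ax":0,"ay":0,"az":0}]'
python3 -c "
from h import *
st()"
```

```text
time: 10.85
tool_pos: [0.6212, -0.0793, 0.0355]
orientation: [-3.126, 0.133, 0.203]
ft_force: [0.3, 1.6, -2.8]
width: 0.646
gripper_force: 12.0
time: 11.15
tool_pos: [0.6211, -0.0793, 0.0336]
orientation: [-3.126, 0.133, 0.203]
ft_force: [2.3, -0.4, 0.5]
width: 0.645
gripper_force: 12.0
t 11.15 F [ 2.3 -0.4  0.5] w 60.0 g 12.0 tcp [ 0.621 -0.079  0.034] q [-0.2   0.77  1.46 -0.02  1.04  1.47]
grasp in dock [ 0.087 -0.     0.052]
```

```bash
python3 -m creep '[{"claw":5.5,"x":0.02,"y":0,"z":0.1,"ax":0,"ay":0,"az":0},{"claw":5.5,"x":0.02,"y":0,"z":0.1,"ax":0,"ay":0,"az":0}]'
python3 -m creep '[{"claw":5.5,"x":0.02,"y":0,"z":0.1,"ax":0,"ay":0,"az":0},{"claw":5.5,"x":0.02,"y":0,"z":0.1,"ax":0,"ay":0,"az":0}]'
python3 - <<'E'
from h import *
s=env.camera("scene")
W=pts(s);D=(W-DO)@RD;hsv=cv2.cvtColor(s["image"],cv2.COLOR_RGB2HSV)
m=(hsv[...,0]>105)&(hsv[...,0]<125)&(hsv[...,1]>100)&(abs(D[...,1])<.04)&(D[...,0]>.1)&(D[...,0]<.17)&(D[...,2]<.08)
P=D[m];print(len(P),np.percentile(P,[2,50,98],axis=0))
E
```

```text
time: 11.35
tool_pos: [0.6209, -0.0793, 0.0324]
orientation: [-3.126, 0.134, 0.204]
ft_force: [2.9, -0.3, 0.0]
width: 0.644
gripper_force: 12.0
time: 11.55
tool_pos: [0.6209, -0.0793, 0.0313]
orientation: [-3.126, 0.134, 0.205]
ft_force: [3.1, -0.4, 1.0]
width: 0.642
gripper_force: 12.0
299 [[ 0.101 -0.028  0.027]
 [ 0.11  -0.     0.064]
 [ 0.114  0.029  0.078]]
```

Run:
```python
from h import *
s=env.camera("scene")
W=pts(s);D=(W-DO)@RD;
m=(abs(D[...,1])<.022)&(D[...,0]>.08)&(D[...,0]<.165)&(D[...,2]<.085)&(D[...,2]>.008)
P=D[m]
for z in np.arange(.01,.085,.005):
    q=P[(P[:,2]>=z)&(P[:,2]<z+.005)&(P[:,0]<.135)]
    if len(q): print(round(z+.0025,4),len(q),"x",np.percentile(q[:,0],[5,50,95]).round(4))
cv2.imwrite("pics/f.png",cv2.resize(s["image"][190:310,210:330,::-1],None,fx=5,fy=5,interpolation=cv2.INTER_CUBIC))
```

```text
0.0125 45 x [0.106 0.116 0.129]
0.0175 117 x [0.108 0.12  0.13 ]
0.0225 1 x [0.118 0.118 0.118]
0.0275 4 x [0.111 0.112 0.112]
0.0325 23 x [0.112 0.113 0.114]
0.0375 18 x [0.112 0.113 0.114]
0.0425 24 x [0.111 0.112 0.114]
0.0475 17 x [0.11  0.112 0.112]
0.0525 25 x [0.11  0.111 0.113]
0.0575 24 x [0.109 0.111 0.112]
0.0625 24 x [0.109 0.11  0.111]
0.0675 23 x [0.108 0.109 0.11 ]
0.0725 50 x [0.082 0.105 0.11 ]
0.0775 90 x [0.082 0.103 0.109]
0.0825 1 x [0.108 0.108 0.108]
```

View pics/f.png

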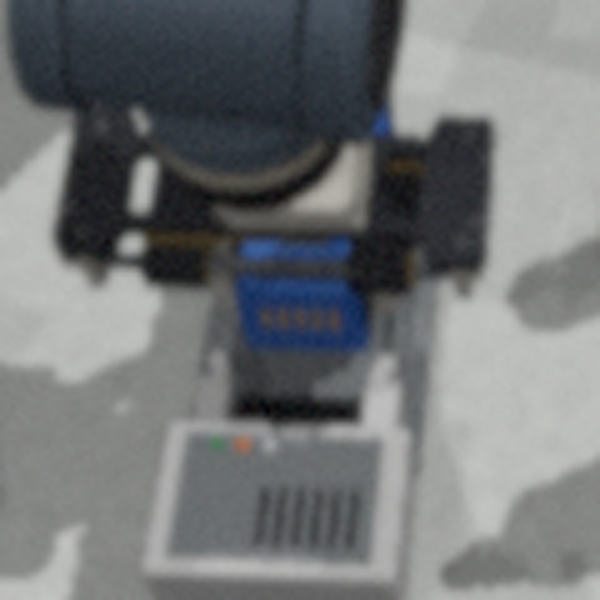

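The end face leans about 7°: the head is still ~11 mm up because pad friction is holding the pack's moment. I'll ease the grip so it can pivot and keep lowering by feel.

```bash
python3 -m creep '[{"claw":5.5,"x":0,"y":0,"z":0,"ax":0,"ay":0,"az":0},{"claw":5.5,"x":0,"y":0,"z":0,"ax":0,"ay":0,"az":0}]' 6
python3 -m creep '[{"claw":5.5,"x":0.06,"y":0,"z":0.1,"ax":0,"ay":-0.7,"az":0},{"claw":5.5,"x":0.12,"y":0,"z":0.2,"ax":0,"ay":-1.4,"az":0},{"claw":5.5,"x":0.18,"y":0,"z":0.3,"ax":0,"ay":-2,"az":0},{"claw":5.5,"x":0.24,"y":0,"z":0.4,"ax":0,"ay":-2.5,"az":0},{"claw":5.5,"x":0.24,"y":0,"z":0.4,"ax":0,"ay":-2.5,"az":0}]'
cat > face.py <<'E'
from h import *
st()
s=env.camera("scene")
W=pts(s);D=(W-DO)@RD;
m=(abs(D[...,1])<.022)&(D[...,0]>.06)&(D[...,0]<.165)&(D[...,2]<.085)&(D[...,2]>.02)
P=D[m]
a=P[(P[:,2]>.03)&(P[:,2]<.062)&(P[:,0]<.15)&(P[:,0]>.09)]
k=np.polyfit(a[:,2],a[:,0],1);print(len(a),"face x at z.04",np.polyval(k,.04).round(4),"lean deg",np.degrees(np.arctan(k[0])).round(1))
for x in np.arange(.07,.15,.005):
    q=P[(P[:,0]>=x)&(P[:,0]<x+.005)]
    if len(q)>4: print(round(x,3),len(q),"ztop",np.percentile(q[:,2],90).round(4))
E
python3 face.py
```

```text
time: 11.85
tool_pos: [0.6208, -0.0793, 0.0313]
orientation: [-3.126, 0.133, 0.205]
ft_force: [2.3, -1.0, -0.0]
width: 0.646
gripper_force: 6.0
time: 12.35
tool_pos: [0.6224, -0.0793, 0.0265]
orientation: [-3.118, 0.133, 0.275]
ft_force: [-1.7, -0.1, -3.3]
width: 0.646
gripper_force: 6.0
t 12.35 F [-1.7 -0.1 -3.3] w 60.0 g 6.0 tcp [ 0.622 -0.079  0.026] q [-0.19  0.8   1.42 -0.02  1.1   1.47]
grasp in dock [ 0.089 -0.     0.045]
139 face x at z.04 0.1145 lean deg -0.8
0.085 8 ztop 0.0707
0.09 26 ztop 0.072
0.095 14 ztop 0.0733
0.105 27 ztop 0.0726
0.11 194 ztop 0.0688
0.115 8 ztop 0.0358
```

```bash
python3 -m creep '[{"claw":5.5,"x":0.03,"y":0,"z":0.08,"ax":0,"ay":0,"az":0},{"claw":5.5,"x":0.06,"y":0,"z":0.16,"ax":0,"ay":0,"az":0},{"claw":5.5,"x":0.06,"y":0,"z":0.16,"ax":0,"ay":0,"az":0}]' 5
python3 face.py
python3 -m creep '[{"claw":5.5,"x":0.03,"y":0,"z":0.08,"ax":0,"ay":0,"az":0},{"claw":5.5,"x":0.06,"y":0,"z":0.16,"ax":0,"ay":0,"az":0},{"claw":5.5,"x":0.06,"y":0,"z":0.16,"ax":0,"ay":0,"az":0}]' 5
python3 face.py
```

```text
time: 12.7
tool_pos: [0.6232, -0.0795, 0.0255]
orientation: [-3.119, 0.133, 0.272]
ft_force: [-1.2, 1.1, -2.9]
width: 0.642
gripper_force: 5.0
t 12.7 F [-1.2  1.1 -2.9] w 59.7 g 5.0 tcp [ 0.623 -0.08   0.025] q [-0.19  0.8   1.42 -0.02  1.09  1.47]
grasp in dock [ 0.09  -0.     0.044]
126 face x at z.04 0.1146 lean deg -0.0
0.09 31 ztop 0.0702
0.095 5 ztop 0.0706
0.105 20 ztop 0.0713
0.11 188 ztop 0.0689
0.115 24 ztop 0.0555
time: 13.05
tool_pos: [0.6238, -0.0795, 0.0239]
orientation: [-3.119, 0.133, 0.271]
ft_force: [1.5, 1.1, -2.8]
width: 0.642
gripper_force: 5.0
t 13.05 F [ 1.5  1.1 -2.8] w 59.7 g 5.0 tcp [ 0.624 -0.08   0.024] q [-0.19  0.81  1.42 -0.02  1.09  1.47]
grasp in dock [ 0.091 -0.     0.043]
125 face x at z.04 0.115 lean deg 0.4
0.09 24 ztop 0.0689
0.095 18 ztop 0.0695
0.105 13 ztop 0.0696
0.11 168 ztop 0.0674
0.115 44 ztop 0.0645
```

```bash
python3 -m creep '[{"claw":5.5,"x":0.03,"y":0,"z":0.08,"ax":0,"ay":0,"az":0},{"claw":5.5,"x":0.05,"y":0,"z":0.16,"ax":0,"ay":0,"az":0},{"claw":5.5,"x":0.05,"y":0,"z":0.16,"ax":0,"ay":0,"az":0}]'
python3 face.py
python3 -m creep '[{"claw":5.5,"x":0.02,"y":0,"z":0.08,"ax":0,"ay":0,"az":0},{"claw":5.5,"x":0.03,"y":0,"z":0.12,"ax":0,"ay":0,"az":0},{"claw":5.5,"x":0.03,"y":0,"z":0.12,"ax":0,"ay":0,"az":0}]'
python3 face.py
```

```text
time: 13.4
tool_pos: [0.624, -0.0795, 0.0226]
orientation: [-3.119, 0.133, 0.271]
ft_force: [1.9, 0.7, 3.9]
width: 0.644
gripper_force: 5.0
t 13.4 F [1.9 0.7 3.9] w 59.9 g 5.0 tcp [ 0.624 -0.08   0.023] q [-0.19  0.81  1.42 -0.02  1.09  1.47]
grasp in dock [ 0.091 -0.     0.041]
126 face x at z.04 0.1154 lean deg 1.5
0.09 21 ztop 0.0676
0.095 15 ztop 0.0684
0.105 16 ztop 0.067
0.11 138 ztop 0.0662
0.115 64 ztop 0.0614
time: 13.75
tool_pos: [0.6242, -0.0796, 0.0216]
orientation: [-3.119, 0.133, 0.271]
ft_force: [0.2, 0.9, 7.2]
width: 0.644
gripper_force: 5.2
t 13.75 F [0.2 0.9 7.2] w 59.9 g 5.2 tcp [ 0.624 -0.08   0.022] q [-0.19  0.81  1.42 -0.02  1.09  1.47]
grasp in dock [ 0.091 -0.     0.04 ]
125 face x at z.04 0.1153 lean deg 0.2
0.09 22 ztop 0.0676
0.095 24 ztop 0.0683
0.105 16 ztop 0.0671
0.11 139 ztop 0.0661
0.115 61 ztop 0.0589
```

Pack now lies on the dock (top at 66–67 mm, end face vertical). Opening and backing off upward.

```bash
python3 -m creep '[{"claw":7,"x":0,"y":0,"z":-0.1,"ax":0,"ay":0,"az":0},{"claw":8,"x":0,"y":0,"z":-0.1,"ax":0,"ay":0,"az":0},{"claw":9,"x":0,"y":0,"z":-0.1,"ax":0,"ay":0,"az":0},{"claw":9,"x":0,"y":0,"z":-0.1,"ax":0,"ay":0,"az":0},{"claw":9,"x":0,"y":0,"z":-0.1,"ax":0,"ay":0,"az":0},{"claw":9,"x":-0.2,"y":0,"z":-1,"ax":0,"ay":0,"az":0},{"claw":9,"x":-0.5,"y":0,"z":-3,"ax":0,"ay":0,"az":0},{"claw":9,"x":-1,"y":0,"z":-6,"ax":0,"ay":0,"az":0},{"claw":9,"x":-2,"y":0,"z":-10,"ax":0,"ay":0,"az":0},{"claw":9,"x":-2,"y":0,"z":-10,"ax":0,"ay":0,"az":0}]'
python3 face.py
python3 - <<'E'
from h import *
go([-.075,0,.15],-4.9,90,dock=True)
E
```

```text
time: 14.8
tool_pos: [0.6235, -0.08, 0.1283]
orientation: [-3.121, 0.133, 0.261]
ft_force: [0.3, -0.5, 0.4]
width: 0.971
gripper_force: 0.0
t 14.8 F [ 0.3 -0.5  0.4] w 90.3 g 0.0 tcp [ 0.624 -0.08   0.128] q [-0.19  0.67  1.38 -0.02  1.26  1.47]
grasp in dock [ 0.09  -0.001  0.147]
125 face x at z.04 0.1157 lean deg -0.8
0.07 32 ztop 0.0682
0.075 31 ztop 0.0688
0.08 33 ztop 0.0678
0.085 35 ztop 0.068
0.09 35 ztop 0.0679
0.095 26 ztop 0.0681
0.1 35 ztop 0.0686
0.105 39 ztop 0.0679
0.11 131 ztop 0.0665
0.115 71 ztop 0.0626
shift [-15.96  -0.08   2.19] turn [0.  9.7 0. ] | world [ 0.462 -0.065  0.131]
```

```bash
python3 -m creep '[{"claw":6,"x":-4,"y":0,"z":0,"ax":0,"ay":2,"az":0},{"claw":3,"x":-8,"y":0,"z":0.5,"ax":0,"ay":5,"az":0},{"claw":0,"x":-12,"y":0,"z":1,"ax":0,"ay":8,"az":0},{"claw":0,"x":-15,"y":0,"z":1.8,"ax":0,"ay":9.7,"az":0},{"claw":0,"x":-16,"y":-0.1,"z":2.2,"ax":0,"ay":9.7,"az":0},{"claw":0,"x":-16,"y":-0.1,"z":2.2,"ax":0,"ay":9.7,"az":0},{"claw":0,"x":-16,"y":-0.1,"z":2.2,"ax":0,"ay":9.7,"az":0},{"claw":0,"x":-16,"y":-0.1,"z":2.2,"ax":0,"ay":9.7,"az":0}]' 20
python3 - <<'E'
from h import *
st()
for n in("scene","top"):
    c=env.camera(n);W=pts(c);D=(W-DO)@RD
    m=(abs(D[...,1])<.05)&(D[...,0]>-.045)&(D[...,0]<.117)&(D[...,2]<.08)&(D[...,2]>.055)
    r=cv2.minAreaRect((D[m][:,:2]*1000).astype(np.float32));print(n,m.sum(),np.round(r[0],1),np.round(r[1],1),round(r[2],1))
    if n=="top": save(c,"t2");cv2.imwrite("pics/g.png",cv2.resize(c["image"][80:280,290:490,::-1],None,fx=3,fy=3))
go([-.060,0,.040+.019],-4.9,90,dock=True)
E
```

```text
time: 15.65
tool_pos: [0.4619, -0.0648, 0.1288]
orientation: [-3.138, 0.134, 0.008]
ft_force: [0.3, 0.9, 0.2]
width: 0.33
gripper_force: 0.0
t 15.65 F [0.3 0.9 0.2] w 30.7 g 0.0 tcp [ 0.462 -0.065  0.129] q [-0.24  0.33  1.94 -0.    0.87  1.42]
grasp in dock [-0.075  0.     0.148]
scene 1211 [46.2 -0.6] [ 60.5 140.3] 89.8
top 1777 [45.3 -1.4] [139.9  60.8] 0.1
shift [1.61 0.06 8.86] turn [-0.   0.3  0. ] | world [ 0.477 -0.067  0.04 ]
```

View pics/g.png

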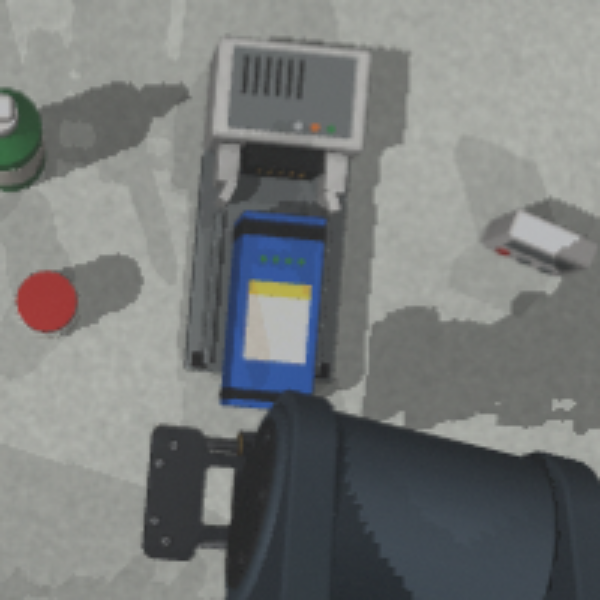

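The pack (centre (272,310) in the crop) lies with lamps and label up, in line with the dock and 1 mm off centre; its foot end is at dock x ≈ -24 mm. Going down behind it with shut fingers.

```bash
python3 -m creep '[{"claw":0,"x":0.8,"y":0.1,"z":0.5,"ax":0,"ay":0.3,"az":0},{"claw":0,"x":1.2,"y":0.1,"z":2,"ax":0,"ay":0.3,"az":0},{"claw":0,"x":1.2,"y":0.1,"z":4,"ax":0,"ay":0.3,"az":0},{"claw":0,"x":1.2,"y":0.1,"z":6,"ax":0,"ay":0.3,"az":0},{"claw":0,"x":1.2,"y":0.1,"z":8,"ax":0,"ay":0.3,"az":0},{"claw":0,"x":1.2,"y":0.1,"z":8.9,"ax":0,"ay":0.3,"az":0},{"claw":0,"x":1.2,"y":0.1,"z":8.9,"ax":0,"ay":0.3,"az":0}]'
python3 -m creep '[{"claw":0,"x":0.4,"y":0,"z":0,"ax":0,"ay":0,"az":0},{"claw":0,"x":0.8,"y":0,"z":0,"ax":0,"ay":0,"az":0},{"claw":0,"x":1.2,"y":0,"z":0,"ax":0,"ay":0,"az":0},{"claw":0,"x":1.5,"y":0,"z":0,"ax":0,"ay":0,"az":0},{"claw":0,"x":1.8,"y":0,"z":0,"ax":0,"ay":0,"az":0},{"claw":0,"x":1.8,"y":0,"z":0,"ax":0,"ay":0,"az":0}]'
python3 -c "
from h import *
st()"
```

```text
time: 16.45
tool_pos: [0.4718, -0.0665, 0.0387]
orientation: [-3.138, 0.134, 0.003]
ft_force: [0.7, -0.2, -0.0]
width: 0.003
gripper_force: 0.0
time: 17.05
tool_pos: [0.4904, -0.0681, 0.04]
orientation: [-3.138, 0.134, -0.001]
ft_force: [0.3, 1.0, 0.6]
width: 0.011
gripper_force: 0.0
t 17.05 F [0.3 1.  0.6] w 1.0 g 0.0 tcp [ 0.49  -0.068  0.04 ] q [-0.23  0.53  1.92  0.    0.69  1.42]
grasp in dock [-0.046 -0.     0.059]
```

```bash
python3 -m creep '[{"claw":0,"x":0.4,"y":0.05,"z":0,"ax":0,"ay":0,"az":0},{"claw":0,"x":0.8,"y":0.1,"z":0,"ax":0,"ay":0,"az":0},{"claw":0,"x":1.1,"y":0.1,"z":0,"ax":0,"ay":0,"az":0},{"claw":0,"x":1.4,"y":0.1,"z":0,"ax":0,"ay":0,"az":0},{"claw":0,"x":1.7,"y":0.1,"z":0,"ax":0,"ay":0,"az":0},{"claw":0,"x":2,"y":0.1,"z":0,"ax":0,"ay":0,"az":0}]'
python3 face.py | head -3
```

```text
time: 17.65
tool_pos: [0.5088, -0.0706, 0.0396]
orientation: [-3.138, 0.134, 0.004]
ft_force: [-5.5, 0.4, 4.0]
width: 0.007
gripper_force: 3.2
t 17.65 F [-5.5  0.4  4. ] w 0.7 g 3.2 tcp [ 0.509 -0.071  0.04 ] q [-0.23  0.55  1.87  0.    0.72  1.43]
grasp in dock [-0.028 -0.001  0.059]
124 face x at z.04 0.1216 lean deg 1.7
```

```bash
python3 -m creep '[{"claw":0,"x":0.3,"y":0,"z":0,"ax":0,"ay":0,"az":0},{"claw":0,"x":0.6,"y":0,"z":0,"ax":0,"ay":0,"az":0},{"claw":0,"x":0.9,"y":0,"z":0,"ax":0,"ay":0,"az":0},{"claw":0,"x":1.2,"y":0,"z":0,"ax":0,"ay":0,"az":0},{"claw":0,"x":1.5,"y":0,"z":0,"ax":0,"ay":0,"az":0},{"claw":0,"x":1.7,"y":0,"z":0,"ax":0,"ay":0,"az":0}]'
python3 face.py | head -3
python3 -m creep '[{"claw":0,"x":0.2,"y":0,"z":0,"ax":0,"ay":0,"az":0},{"claw":0,"x":0.4,"y":0,"z":0,"ax":0,"ay":0,"az":0},{"claw":0,"x":0.6,"y":0,"z":0,"ax":0,"ay":0,"az":0}]'
python3 face.py | head -3
```

```text
time: 18.3
tool_pos: [0.527, -0.0722, 0.0398]
orientation: [-3.138, 0.134, -0.0]
ft_force: [-2.8, 0.3, -0.6]
width: 0.006
gripper_force: 1.4
t 18.3 F [-2.8  0.3 -0.6] w 0.5 g 1.4 tcp [ 0.527 -0.072  0.04 ] q [-0.22  0.57  1.83  0.    0.74  1.43]
grasp in dock [-0.01  -0.001  0.059]
117 face x at z.04 0.1394 lean deg 0.7
time: 18.65
tool_pos: [0.5329, -0.0727, 0.0398]
orientation: [-3.138, 0.134, -0.001]
ft_force: [-2.5, -0.4, -0.5]
width: 0.004
gripper_force: 1.5
t 18.65 F [-2.5 -0.4 -0.5] w 0.4 g 1.5 tcp [ 0.533 -0.073  0.04 ] q [-0.22  0.58  1.81  0.    0.75  1.43]
grasp in dock [-0.004 -0.001  0.059]
79 face x at z.04 0.1459 lean deg -2.1
```

```bash
for i in 1 2; do python3 -m creep '[{"claw":0,"x":0.1,"y":0,"z":0,"ax":0,"ay":0,"az":0},{"claw":0,"x":0.2,"y":0,"z":0,"ax":0,"ay":0,"az":0},{"claw":0,"x":0.3,"y":0,"z":0,"ax":0,"ay":0,"az":0},{"claw":0,"x":0.3,"y":0,"z":0,"ax":0,"ay":0,"az":0}]' | egrep 'tool|ft'; done; python3 face.py|head -3
python3 -m creep '[{"claw":0,"x":0.1,"y":0,"z":0,"ax":0,"ay":0,"az":0},{"claw":0,"x":0.2,"y":0,"z":0,"ax":0,"ay":0,"az":0},{"claw":0,"x":0.2,"y":0,"z":0,"ax":0,"ay":0,"az":0}]'| egrep 'tool|ft'
```

```text
tool_pos: [0.5359, -0.073, 0.0399]
ft_force: [-3.1, 0.1, -0.6]
tool_pos: [0.5379, -0.0731, 0.0399]
ft_force: [-7.9, 1.3, 4.8]
t 19.5 F [-7.9  1.3  4.8] w 0.5 g 4.3 tcp [ 0.538 -0.073  0.04 ] q [-0.22  0.59  1.8   0.    0.76  1.43]
grasp in dock [ 0.001 -0.001  0.059]
17 face x at z.04 0.1493 lean deg 1.0
tool_pos: [0.5396, -0.0732, 0.0399]
ft_force: [-10.6, 1.0, 6.2]
```

```bash
python3 -m creep '[{"claw":0,"x":-0.4,"y":0,"z":0,"ax":0,"ay":0,"az":0},{"claw":0,"x":-0.8,"y":0,"z":0.4,"ax":0,"ay":0,"az":0},{"claw":0,"x":-0.8,"y":0,"z":0.9,"ax":0,"ay":0,"az":0},{"claw":0,"x":-0.6,"y":0,"z":0.9,"ax":0,"ay":0,"az":0},{"claw":0,"x":-0.4,"y":0,"z":0.9,"ax":0,"ay":0,"az":0},{"claw":0,"x":-0.3,"y":0,"z":0.9,"ax":0,"ay":0,"az":0}]'| egrep 'tool|ft'
for i in 1 2; do python3 -m creep '[{"claw":0,"x":0.1,"y":0,"z":0,"ax":0,"ay":0,"az":0},{"claw":0,"x":0.2,"y":0,"z":0,"ax":0,"ay":0,"az":0},{"claw":0,"x":0.2,"y":0,"z":0,"ax":0,"ay":0,"az":0}]'| egrep 'tool|ft';done; python3 face.py | head -3
```

```text
tool_pos: [0.5383, -0.0732, 0.0309]
ft_force: [-0.1, 0.1, 0.3]
tool_pos: [0.5394, -0.0733, 0.0308]
ft_force: [-2.3, 0.4, 1.9]
tool_pos: [0.5397, -0.0732, 0.0307]
ft_force: [-12.1, -0.3, 9.8]
t 21.05 F [-12.1  -0.3   9.8] w 0.5 g 6.1 tcp [ 0.54  -0.073  0.031] q [-0.22  0.61  1.79  0.    0.75  1.44]
grasp in dock [ 0.003 -0.001  0.05 ]Traceback (most recent call last):
  File "face.py", line 8, in <module>
    k=np.polyfit(a[:,2],a[:,0],1);print(len(a),"face x at z.04",np.polyval(k,.04).round(4),"lean deg",np.degrees(np.arctan(k[0])).round(1))
    raise TypeError("expected non-empty vector for x")
TypeError: expected non-empty vector for x
```

```bash
cat > ext.py <<'E'
from h import *
st()
for n in ("scene","top"):
    c=env.camera(n);W=pts(c);D=(W-DO)@RD;hsv=cv2.cvtColor(c["image"],cv2.COLOR_RGB2HSV)
    y=(hsv[...,0]>20)&(hsv[...,0]<34)&(hsv[...,1]>130)&(abs(D[...,1])<.04)&(D[...,0]>.03)&(D[...,0]<.16)
    print(n,"yellow band x",D[y][:,0].mean().round(4) if y.any() else None,y.sum())
    m=(abs(D[...,1])<.025)&(D[...,0]<.16)&(D[...,0]>.03)&(D[...,2]>.055)&(D[...,2]<.08);P=D[m]
    if len(P)>50:
        k=np.polyfit(P[:,0],P[:,2],1);print(" top x",np.percentile(P[:,0],[.5,99.5]).round(4),"pitch deg",np.degrees(k[0]).round(2),"z@.08",np.polyval(k,.08).round(4),len(P))
    b=(abs(D[...,1])<.027)&(D[...,0]>.12)&(D[...,0]<.166)&(D[...,2]>.03)&(D[...,2]<.075);q=D[b]
    print(" z profile",[(round(x,3),np.median(q[(q[:,0]>=x)&(q[:,0]<x+.004)][:,2]).round(3)) for x in np.arange(.13,.166,.004) if ((q[:,0]>=x)&(q[:,0]<x+.004)).any()])
E
python3 ext.py
```

```text
t 21.1 F [-12.    1.1   9.5] w 0.3 g 6.0 tcp [ 0.54  -0.073  0.031] q [-0.22  0.61  1.79  0.    0.75  1.44]
grasp in dock [ 0.003 -0.001  0.05 ]
scene yellow band x 0.0362 3
 top x [0.031 0.153] pitch deg -0.64 z@.08 0.0663 973
 z profile [(np.float64(0.13), np.float64(0.066)), (np.float64(0.134), np.float64(0.067)), (np.float64(0.138), np.float64(0.067)), (np.float64(0.142), np.float64(0.066)), (np.float64(0.146), np.float64(0.066)), (np.float64(0.15), np.float64(0.059)), (np.float64(0.154), np.float64(0.051)), (np.float64(0.158), np.float64(0.051)), (np.float64(0.162), np.float64(0.052))]
top yellow band x 0.0962 42
 top x [0.086 0.152] pitch deg -0.21 z@.08 0.0659 620
 z profile [(np.float64(0.13), np.float64(0.065)), (np.float64(0.134), np.float64(0.066)), (np.float64(0.138), np.float64(0.067)), (np.float64(0.142), np.float64(0.066)), (np.float64(0.146), np.float64(0.065)), (np.float64(0.15), np.float64(0.065)), (np.float64(0.154), np.float64(0.05)), (np.float64(0.158), np.float64(0.051)), (np.float64(0.162), np.float64(0.051))]
```

```bash
python3 -m creep '[{"claw":0,"x":0,"y":0,"z":-0.05,"ax":0,"ay":0,"az":0},{"claw":0,"x":0,"y":0,"z":-0.1,"ax":0,"ay":0,"az":0},{"claw":0,"x":0,"y":0,"z":-0.1,"ax":0,"ay":0,"az":0}]'| egrep 'tool|ft'
python3 -m creep '[{"claw":0,"x":0.05,"y":0,"z":-0.05,"ax":0,"ay":0,"az":0},{"claw":0,"x":0.1,"y":0,"z":-0.1,"ax":0,"ay":0,"az":0},{"claw":0,"x":0.1,"y":0,"z":-0.1,"ax":0,"ay":0,"az":0}]'| egrep 'tool|ft'; python3 ext.py | grep -v prof
```

```text
tool_pos: [0.5402, -0.0732, 0.0312]
ft_force: [-5.0, -1.2, -1.5]
tool_pos: [0.5411, -0.0733, 0.0321]
ft_force: [-5.0, -0.3, -1.9]
t 21.8 F [-5.  -0.3 -1.9] w 0.3 g 2.6 tcp [ 0.541 -0.073  0.032] q [-0.22  0.61  1.79  0.    0.75  1.44]
grasp in dock [ 0.004 -0.001  0.051]
scene yellow band x None 0
 top x [0.031 0.154] pitch deg -1.15 z@.08 0.067 987
top yellow band x 0.099 39
 top x [0.086 0.154] pitch deg -0.72 z@.08 0.0666 615
```

```bash
for i in 1 2; do python3 -m creep '[{"claw":0,"x":0.05,"y":0,"z":0,"ax":0,"ay":0,"az":0},{"claw":0,"x":0.1,"y":0,"z":-0.02,"ax":0,"ay":0,"az":0},{"claw":0,"x":0.1,"y":0,"z":-0.02,"ax":0,"ay":0,"az":0}]'| egrep 'tool|ft'; done; python3 ext.py | grep -v prof
```

```text
tool_pos: [0.542, -0.0733, 0.0322]
ft_force: [-6.7, 0.3, -3.1]
tool_pos: [0.5428, -0.0734, 0.0323]
ft_force: [-6.0, 0.9, -1.6]
t 22.5 F [-6.   0.9 -1.6] w 0.9 g 3.0 tcp [ 0.543 -0.073  0.032] q [-0.22  0.61  1.78  0.    0.75  1.44]
grasp in dock [ 0.006 -0.001  0.051]
scene yellow band x 0.0773 3
 top x [0.031 0.156] pitch deg -1.1 z@.08 0.0671 1002
top yellow band x 0.1002 29
 top x [0.088 0.155] pitch deg -1.23 z@.08 0.067 603
```

```bash
for i in 1 2; do python3 -m creep '[{"claw":0,"x":0.04,"y":0,"z":0.02,"ax":0,"ay":0,"az":0},{"claw":0,"x":0.08,"y":0,"z":0.03,"ax":0,"ay":0,"az":0},{"claw":0,"x":0.08,"y":0,"z":0.03,"ax":0,"ay":0,"az":0}]'| egrep 'tool|ft'; done; python3 ext.py | grep -v prof
```

```text
tool_pos: [0.5435, -0.0735, 0.0319]
ft_force: [-6.3, -0.1, -3.3]
tool_pos: [0.5442, -0.0735, 0.0316]
ft_force: [-7.3, -0.1, -2.6]
t 23.2 F [-7.3 -0.1 -2.6] w 0.7 g 3.3 tcp [ 0.544 -0.073  0.032] q [-0.22  0.61  1.78  0.    0.75  1.44]
grasp in dock [ 0.008 -0.001  0.051]
scene yellow band x None 0
 top x [0.031 0.158] pitch deg -0.83 z@.08 0.0667 1019
top yellow band x 0.1008 25
 top x [0.09  0.157] pitch deg -0.65 z@.08 0.0664 598
```

```bash
python3 -m creep '[{"claw":0,"x":0.04,"y":0,"z":0.02,"ax":0,"ay":0,"az":0},{"claw":0,"x":0.08,"y":0,"z":0.04,"ax":0,"ay":0,"az":0},{"claw":0,"x":0.08,"y":0,"z":0.04,"ax":0,"ay":0,"az":0}]'| egrep 'tool|ft'; python3 ext.py | grep -v prof
```

```text
tool_pos: [0.545, -0.0736, 0.0312]
ft_force: [-7.3, 0.3, -2.6]
t 23.6 F [-7.3  0.3 -2.6] w 0.5 g 3.8 tcp [ 0.545 -0.074  0.031] q [-0.22  0.61  1.78  0.    0.75  1.44]
grasp in dock [ 0.008 -0.001  0.05 ]
scene yellow band x 0.0399 1
 top x [0.031 0.158] pitch deg -0.65 z@.08 0.0666 1022
top yellow band x 0.1033 25
 top x [0.092 0.158] pitch deg -0.52 z@.08 0.0662 594
```

```bash
python3 -m creep '[{"claw":0,"x":0.04,"y":0,"z":0.05,"ax":0,"ay":0,"az":0},{"claw":0,"x":0.06,"y":0,"z":0.1,"ax":0,"ay":0,"az":0},{"claw":0,"x":0.06,"y":0,"z":0.1,"ax":0,"ay":0,"az":0}]'| egrep 'tool|ft'; python3 ext.py | grep -v prof
```

```text
tool_pos: [0.545, -0.0736, 0.0307]
ft_force: [-14.2, 0.3, 7.9]
t 24.0 F [-14.2   0.3   7.9] w 0.3 g 6.8 tcp [ 0.545 -0.074  0.031] q [-0.22  0.62  1.78  0.    0.76  1.44]
grasp in dock [ 0.009 -0.001  0.05 ]
scene yellow band x 0.0604 3
 top x [0.031 0.158] pitch deg -0.54 z@.08 0.0663 1020
top yellow band x 0.1033 21
 top x [0.092 0.158] pitch deg -0.39 z@.08 0.066 595
```

Firm resistance here, so I'm backing off to see the catch.

```bash
python3 -m creep '[{"claw":0,"x":-0.2,"y":0,"z":-0.1,"ax":0,"ay":0,"az":0},{"claw":0,"x":-0.8,"y":0,"z":-0.2,"ax":0,"ay":0,"az":0},{"claw":0,"x":-2.5,"y":0,"z":-0.5,"ax":0,"ay":0,"az":0},{"claw":0,"x":-5,"y":0,"z":-2,"ax":0,"ay":0,"az":0},{"claw":0,"x":-8,"y":0,"z":-5,"ax":0,"ay":0,"az":0},{"claw":0,"x":-12,"y":0,"z":-8,"ax":0,"ay":0,"az":0},{"claw":0,"x":-14,"y":0,"z":-12,"ax":0,"ay":0,"az":0},{"claw":0,"x":-14,"y":0,"z":-14,"ax":0,"ay":0,"az":0}]'| egrep 'tool|ft'
python3 ext.py
python3 - <<'E'
from h import *
t=env.camera("top");s=env.camera("scene")
for n,c in(("top",t),("scene",s)):
    W=pts(c);D=(W-DO)@RD;hsv=cv2.cvtColor(c["image"],cv2.COLOR_RGB2HSV)
    a=(hsv[...,0]>3)&(hsv[...,0]<20)&(hsv[...,1]>140)&(abs(D[...,1])<.03)&(D[...,0]>-.02)&(D[...,0]<.03)
    print(n,a.sum(),np.percentile(D[a],[5,50,95],axis=0) if a.any() else "")
    m=(abs(D[...,1])<.027)&(D[...,0]>-.04)&(D[...,0]<.166)&(D[...,2]>.06)&(D[...,2]<.075)
    print(np.percentile(D[m][:,0],[.5,99.5]))
cv2.imwrite("pics/h.png",np.hstack([cv2.resize(t["image"][95:245,310:450,::-1],(392,420)),cv2.resize(s["image"][200:320,220:330,::-1],(385,420))]))
E
```

```text
tool_pos: [0.4069, -0.062, 0.1738]
ft_force: [1.3, -1.1, -0.7]
t 24.9 F [ 1.3 -1.1 -0.7] w 0.4 g 0.0 tcp [ 0.407 -0.062  0.174] q [-0.26  0.16  2.04  0.    0.94  1.39]
grasp in dock [-0.13  -0.001  0.193]
scene yellow band x 0.1017 1
 top x [0.031 0.156] pitch deg -0.77 z@.08 0.0664 1000
 z profile [(np.float64(0.13), np.float64(0.066)), (np.float64(0.134), np.float64(0.066)), (np.float64(0.138), np.float64(0.066)), (np.float64(0.142), np.float64(0.067)), (np.float64(0.146), np.float64(0.066)), (np.float64(0.15), np.float64(0.066)), (np.float64(0.154), np.float64(0.058)), (np.float64(0.158), np.float64(0.051)), (np.float64(0.162), np.float64(0.052))]
top yellow band x 0.1002 69
 top x [0.031 0.154] pitch deg 0.03 z@.08 0.0657 1358
 z profile [(np.float64(0.13), np.float64(0.066)), (np.float64(0.134), np.float64(0.066)), (np.float64(0.138), np.float64(0.066)), (np.float64(0.142), np.float64(0.066)), (np.float64(0.146), np.float64(0.066)), (np.float64(0.15), np.float64(0.066)), (np.float64(0.154), np.float64(0.064)), (np.float64(0.158), np.float64(0.051)), (np.float64(0.162), np.float64(0.051))]
top 38 [[ 0.005 -0.009  0.019]
 [ 0.01   0.002  0.021]
 [ 0.014  0.009  0.023]]
[0.016 0.155]
scene 0 
[0.018 0.156]
```

View pics/h.png

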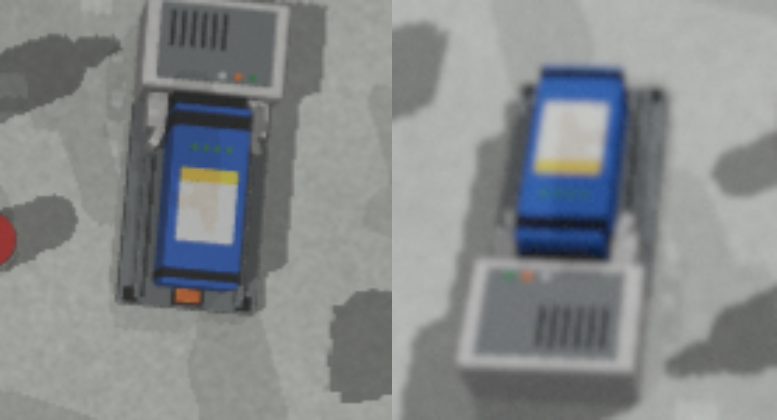

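The orange catch shows fully behind the foot end at (188,296). It covers dock x 5–14 mm with its top at ~21.5 mm, the same height and pixel count as when free at the start. The pack is home at x ≈ 16–156 mm, lamps up. Handing in.

Run:
```python
from h import *
for n in("top","scene"):
    env.camera(n)
    for k in("spray","timer","jar"): print(n,k,[np.round(d["at"],3).tolist() for d in env.landmark_of(n,k)][:1])
print(env.finish_job())
```

```text
top spray [[0.703, 0.118, -0.0]]
top timer [[0.636, -0.278, 0.003]]
top jar []
scene spray [[0.706, 0.113, -0.0]]
scene timer [[0.635, -0.279, 0.001]]
scene jar [[0.586, 0.09, -0.002]]
the job is handed in; nothing more can be done
None
```

The job is handed in: the blue pack lies home in the dock with its lamps up, the orange catch has sprung up behind its foot, and the gripper is clear; the spray, timer and jar stand where they were, and the look-alike was never touched.

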